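# Scoop polishing bobs from a bin into a case

### The job

The scoop is parked with its handle under the little white shelf: draw it out by its pan, lay it flat on the dark mat with the handle clear of the shelf and let go, then take it by the red handle. With the scoop, fetch all four polishing bobs out of the narrow blue bin and tip them into the open white case, without touching the bobs with the fingers. Then lay the scoop flat on the mat again, all four bobs being at rest in the case, and leave the screwdriver, wax jar, cork block and the two things on the shelf where they are.

Things in the scene. Friction and masses are not known exactly. Their poses are not given: they have to be found in the camera images.
- scoop: Loose aluminium scoop, 185 mm long, 0.17 kg, lies flat by itself. Origin: centre of the underside of its flat pan; x points from the open mouth (-x) to the handle, z up. Pan 90 mm long (x -45 to 45), 66 wide outside, 60 inside, floor 1.5 thick, walls 34 high. Centre of mass near x = 20. Starts on the bench, handle under the shelf, pan just in front of it, mouth to the robot.
- scoop_grip (a point): Point on the centre line of the scoop's red handle, at x = 65, z = 75 mm in the scoop's frame; axes as the scoop's. The handle is a straight level bar from x = 45 to 140 mm, 16 mm wide (y), 26 mm tall, on a post 14 mm wide at x = 45 to 53 that rises from the pan's rear wall. Grip it firmly: pressed hard on a floor, the scoop turns in the fingers.
- scoop_lip (a point): Middle of the square front lip of the pan's floor, at x = -45, z = 0 in the scoop's frame. The side walls are 34 mm high from x = 5 back, 22 mm high from x = -15 to 5, and absent in front of that, so the front 30 mm of the pan is a flat lip.
- shelf: Low white bench riser, fixed. Origin: bench level, middle of its front edge; x points into it (away from the robot). 260 mm wide (y), 170 mm deep, top face at 125 mm, top board 15 mm thick (underside at 110 mm), side panels 12 mm thick; open in front and behind.
- mat: Dark rubber mat, fixed, 220 mm (x) by 200 mm (y), 3 mm thick. Origin: centre of its underside, on the bench.
- bin: Narrow blue open bin, fixed to the bench, long side along its x axis. Origin: centre of its underside. Outside 210 (x) by 84 (y) by 44 mm high; walls and floor 4 mm thick, so inside 202 by 76 mm. Too narrow for a gripper beside the pan. At the start the bobs lie in its -x half (the end nearer the robot) and its +x half is empty.
- case: White open plastic case, fixed, 150 by 150 mm, 50 mm high, walls and floor 4 mm. Origin: centre of its underside. A lid folded open leans out over its -x side, reaching 110 mm beyond that side and 105 mm high.
- bob1: Polishing bob 1: a rigid brown barrel, 28 mm in diameter, 32 mm long, edges well rounded (10 mm), 20 g, loose. Origin: its centre; z along its own axis. Stands on end in the bin at the start.
- bob2: Polishing bob 2: a rigid green barrel, 28 mm in diameter, 32 mm long, edges well rounded (10 mm), 20 g, loose. Origin: its centre; z along its own axis. Stands on end in the bin at the start.
- bob3: Polishing bob 3: a rigid cream barrel, 28 mm in diameter, 32 mm long, edges well rounded (10 mm), 20 g, loose. Origin: its centre; z along its own axis. Stands on end in the bin at the start.
- bob4: Polishing bob 4: a rigid brown barrel, 28 mm in diameter, 32 mm long, edges well rounded (10 mm), 20 g, loose. Origin: its centre; z along its own axis. Stands on end in the bin at the start.
- bottle: Amber bottle, 68 mm diameter, 170 mm tall, standing on the shelf. Origin: centre of its underside. Bystander.
- tin: Tin, 68 mm diameter, 60 mm tall, standing on the shelf. Origin: centre of its underside. Bystander.
- screwdriver: Orange-handled screwdriver, 180 mm long, lying on the bench along its x axis. Bystander.
- wax: Small jar with green cap, 52 mm diameter, 35 mm tall, standing on the bench. Origin: centre of its underside. Bystander.
- sandblock: Cork sanding block, 100 by 50 by 30 mm, lying on the bench. Origin: centre of its underside. Bystander.
Not all that is in view belongs to the job. Leave any pink look-alike of the scoop alone.

How it is judged:
By the outcome, as a careful person would: the job done as asked, in the order asked, and still so for the second after the job is handed in, with the robot touching nothing.
It also fails if it takes over 72 s, if anything falls off the work surface, if the arm or the gripper's body presses on something with over 40 N, if the wrist force passes 120 N, or if a joint passes its speed limit or range.

### The arm

A 6-joint arm with a two-finger parallel gripper is mounted at the origin on the work surface. World frame = base frame: x ahead of the robot, y to its left, z up, the work surface at z = 0. Lengths are in m, angles in rad, forces in N, time in s.
With the tool pointing down it reaches from about 0.3 to 1 m from the base axis. Payload 5.1 kg.
Tool frame: the origin (TCP) lies on the mounting face of the last link; the fingertips stand 190 mm ahead of it and the grasp point (between the pads) lies 171 mm ahead of it; z points along the fingers, y is the line along which they close (so a half turn about z gives the same grasp; the last joint's range is limited). The gripper opens to 95 mm and grips with 3 to 60 N. Pads are 20 mm wide; open, the fingers measure 119 mm over their backs; the gripper's body (75 mm by 180 mm) begins 59 mm behind the grasp point.
Start: joints at [-1.281, 0.124, 1.65, -0, 1.367, -0.083], TCP at [0.237, -0.605, 0.405] pointing down, gripper open.
Joint ranges: [-2.61, 2.61], [-1.02, 2.33], [0.03, 2.71], [-1.35, 4.49], [0.32, 2.68], [-2.91, 2.91]. Speed limits (rad/s): [2.57, 2.57, 3.14, 3.14, 3.14, 3.14].

### API

Orientations are given as a rotation vector (axis times angle).
In Python, from plant import ctrl gives the robot as it stands.
- The arm moves only by the shell command python3 -m crank 'ROWS' [FORCE]. ROWS is a JSON object of lists of equal length, an entry for each row: "turn": the turn, a rotation vector about the tool's x, y, z as a fraction of full scale, a list of three; "linear": the shift along the tool's x, y, z as a fraction of full scale, a list of three; "claw": the opening, from 0 (shut) to 1 (fully open). A call has 1 to 8 rows; each row is the pose to reach, as a shift and turn from the pose commanded when the call began, along the tool's axes at that moment; what a row does not reach only later rows make up. Full scale, the value 1, is 0.15 m for a shift and pi/4 rad for a turn. A row lasts 1/10 s, in which the tool goes at most 50 mm and 8.59 degrees, less where a joint would pass 70% of its speed; a pose out of reach is approached as far as the arm can. A call with a number of a shift or a turn outside -1 to 1 is refused whole. A call with a gripper value outside its range is refused whole. The fingers move at their own pace and stop on an object; FORCE is the grip in N (left out, the last holds). Time passes only in rows, so rows that repeat a pose let the fingers close. It gives the time, the measured TCP pose, the force, the opening and the grip force at its end, in the units of the state.
- ctrl.sense(): the state, without advancing time (a new reading comes with each control period).
- ctrl.grab_frame(name): name is "scene" or "top" or "wrist"; returns the picture (420x560x3 uint8, red, green, blue); there is no depth.
- ctrl.get_calibration(name): a dict with "mtx" (3x3 intrinsics, pixels), "xyz" and "orientation" of the camera in the world. Camera axes: x right, y up, looking along -z (the intrinsics and any distortion apply to the point x, -y, -z); pixel columns grow to the right and rows downward; lengths in m; the calibration is good to about 2 mm. A picture is of the moment at which its call begins: read the wrist's pose just before it. get_calibration takes no time and is no camera call; for the wrist camera it gives the pose at the moment of the call.
- ctrl.hand_in(): hands the job in; it is judged then, once.
Trained networks look in the newest picture that a camera, given by its name, has taken for a name from the list of things; names that differ only in an ending like _2 or _b are one class to them, and where a whole thing is asked for, a point or a joint stands for the part that bears it (a point fixed in the world has none). Each returns a list of dicts, best first, with "p" (0 to 1); they miss things now and then, are a little off and sometimes report something else, mostly with a low value. They report only what shows in the picture. A call takes as long as a camera call. They do not tell look-alikes from the thing itself.
- ctrl.spot_in(thing, camera): "point" ([x, y, z] in m, in the coordinates of the camera as it stood for that picture, good to about 4 mm: the middle of the surface that is visible of it).
- ctrl.cut_out(thing, camera): "region" (420x560 bool, what is visible of it).
The state is a dict: "t": time; "qpos": joint angles; "qvel": joint speeds; "tau": joint torques, N m; "tcp_pos": TCP position; "tool_rot": TCP orientation; "force": force on the tool from outside, world axes, zero at the start; "moment": the same for the moment, N m; "grip_width": opening from 0.0 (shut) to 1.0 (fully open); "grip_force": force on a finger pad.
Only numpy, scipy, OpenCV 4.12 (cv2) and the standard library are available. Lean on these libraries where they do the work, as an engineer would, in place of code of your own. Each camera call takes 0.05 s, during which the arm holds its last target. There are 200 camera calls.

## Working session

There is one attempt and no reset: what is moved stays moved. The work goes in short steps, Python scripts to look and compute and a shell command to move; the robot and the scene stay as the last step left them, time stands still between calls to the robot, and variables do not carry over. Pictures are saved under pics/ and viewed, at most 10 in all, crops included, and the job is handed in when it is done.

```bash
ls; mkdir -p pics; python3 - <<'E'
from plant import ctrl
import cv2,numpy as np
s=ctrl.sense();print(s['t'],s['tcp_pos'],s['tool_rot'])
a=ctrl.grab_frame("scene");b=ctrl.grab_frame("top")
cv2.imwrite('pics/a.png',a[:,:,::-1]);cv2.imwrite('pics/b.png',b[:,:,::-1])
for n in("scene","top"):
    c=ctrl.get_calibration(n);print(c)
from scipy.spatial.transform import Rotation as R
def w(p,c):
    o=np.array(c['orientation']); 
    M=R.from_rotvec(o).as_matrix() if o.size==3 else o
    return M@np.array(p)+c['xyz']
for n in("top","scene"):
    c=ctrl.get_calibration(n)
    for t in "scoop scoop_grip scoop_lip shelf mat bin case bob1 bob2 bob3 bob4 bottle tin screwdriver wax sandblock".split():
        print(n,t,[(np.round(w(d['point'],c),3).tolist(),round(d['p'],2)) for d in ctrl.spot_in(t,n)[:4]])
print(ctrl.sense()['t'])
E
```

```text
pics
0.0 [ 0.23662102 -0.6051221   0.40351663] [-3.08516526e+00 -5.81774727e-01  3.82363933e-04]
{'mtx': array([[484.97968858,   0.        , 283.73543366],
       [  0.        , 484.97968858, 206.90551346],
       [  0.        ,   0.        ,   1.        ]]), 'xyz': array([ 1.36315306, -0.63080981,  0.7925801 ]), 'orientation': array([0.90354194, 0.45063075, 0.85873903])}
{'mtx': array([[405.77440374,   0.        , 279.21730285],
       [  0.        , 405.77440374, 217.16302449],
       [  0.        ,   0.        ,   1.        ]]), 'xyz': array([ 0.49457933, -0.01635875,  1.01314961]), 'orientation': array([ 0.09224028, -0.06453676, -1.57000492])}
top scoop [([0.759, 0.289, 0.006], 0.91), ([0.632, 0.039, 0.003], 0.67)]
top scoop_grip [([0.765, 0.295, 0.007], 0.86), ([0.631, 0.039, 0.003], 0.6)]
top scoop_lip [([0.628, 0.038, -0.0], 0.66), ([0.764, 0.293, 0.007], 0.66)]
top shelf [([0.726, 0.028, 0.123], 0.8)]
top mat [([0.454, -0.005, 0.003], 0.82)]
top bin [([0.434, -0.333, 0.005], 0.74), ([0.381, 0.327, 0.034], 0.56)]
top case [([0.378, 0.323, 0.035], 0.8), ([0.733, -0.265, 0.033],
[... 1109 characters left out ...]
0.317, 0.034], 0.61), ([0.401, -0.348, 0.033], 0.53), ([0.395, -0.31, 0.026], 0.42)]
scene bob2 [([0.348, -0.317, 0.034], 0.61), ([0.401, -0.348, 0.033], 0.53), ([0.395, -0.31, 0.026], 0.42)]
scene bob3 [([0.348, -0.317, 0.034], 0.61), ([0.401, -0.348, 0.033], 0.53), ([0.395, -0.31, 0.026], 0.42)]
scene bob4 [([0.348, -0.317, 0.034], 0.61), ([0.401, -0.348, 0.033], 0.53), ([0.395, -0.31, 0.026], 0.42)]
scene bottle [([0.78, 0.074, 0.214], 0.59)]
scene tin [([0.796, -0.025, 0.174], 0.57)]
scene screwdriver [([0.427, 0.168, 0.015], 0.52)]
scene wax [([0.462, -0.021, 0.004], 0.69), ([0.526, -0.174, 0.032], 0.66), ([0.399, -0.349, 0.036], 0.57)]
scene sandblock [([0.75, -0.266, 0.032], 0.9)]
1.7
```

View pics/b.png

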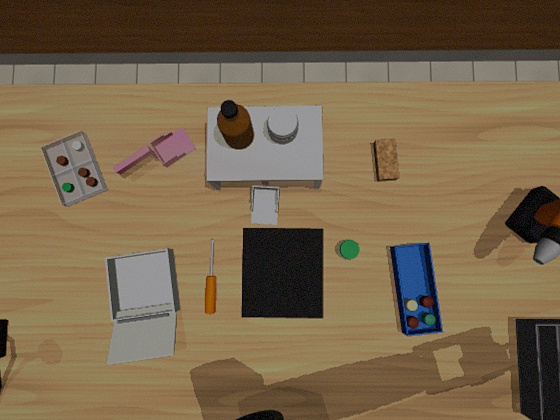

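View pics/a.png

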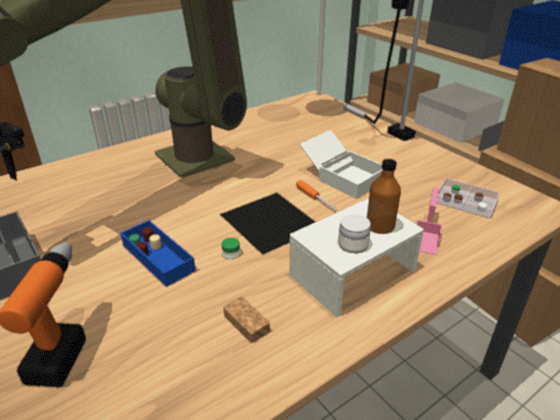

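The top view shows two scoop-like things. The grey pan at px (265,204), just in front of the shelf with its handle under it, fits the description. The pink one at (155,150) is the look-alike. The bin is at (415,288) with its bobs at the robot end, the case at (140,285) with the lid toward the robot, and the mat at (283,273). The tray of bobs at (75,168) is a distractor. Next I fit poses and confirm them in a crop.

```bash
cat > h.py <<'E'
import numpy as np,cv2
from scipy.spatial.transform import Rotation as R
from scipy.optimize import minimize
from plant import ctrl
def proj(P,c):
    P=np.atleast_2d(P); q=(P-c['xyz'])@R.from_rotvec(c['orientation']).as_matrix()
    K=c['mtx']; return np.c_[K[0,2]+K[0,0]*q[:,0]/-q[:,2], K[1,2]+K[1,1]*(-q[:,1])/-q[:,2]]
def unproj(uv,c,z):
    uv=np.atleast_2d(uv);K=c['mtx'];d=np.c_[(uv[:,0]-K[0,2])/K[0,0],-(uv[:,1]-K[1,2])/K[1,1],-np.ones(len(uv))]
    d=d@R.from_rotvec(c['orientation']).as_matrix().T
    return c['xyz']+d*((z-c['xyz'][2])/d[:,2])[:,None]
def place(P,x,y,a):
    P=np.asarray(P,float);C,S=np.cos(a),np.sin(a)
    return np.c_[x+C*P[:,0]-S*P[:,1],y+S*P[:,0]+C*P[:,1],P[:,2]]
def box(x0,x1,y,z0,z1): return [(x,s*y,z) for x in(x0,x1) for s in(-1,1) for z in(z0,z1)]
PAN=[(-.045,s*.033,0) for s in(1,-1)]+[(-.045,s*.033,.0015) for s in(1,-1)]+box(-.015,.005,.033,0,.022)+box(.005,.045,.033,0,.034)
HAN=box(.045,.140,.008,.062,.088)
BIN=box(-.105,.105,.042,0,.044);MAT=box(-.11,.11,.1,0,.003);SHELF=box(0,.17,.13,0,.125);CASE=box(-.075,.075,.075,0,.05)
def hullmask(M,p,c,sc=4):
    h=cv2.convexHull((proj(place(M,*p),c)*sc+sc/2).astype(np.float32)).astype(np.int32)
    return cv2.fillConvexPoly(np.zeros((420*sc,560*sc),np.uint8),h,1)
def fit(M,mask,c,p0):
    m=cv2.resize(mask.astype(np.uint8),None,fx=4,fy=4,interpolation=0)
    def f(p):
        r=hullmask(M,p,c); return 1-(r&m).sum()/max(1,(r|m).sum())
    best=None
    for a in(-.15,0,.15):
        q=minimize(f,[p0[0],p0[1],p0[2]+a],method='Nelder-Mead',options=dict(initial_simplex=np.array([p0,[p0[0]+.01,p0[1],p0[2]+a],[p0[0],p0[1]+.01,p0[2]+a],[p0[0],p0[1],p0[2]+a+.1]]),xatol=1e-4,fatol=1e-4))
        if best is None or q.fun<best.fun: best=q
    return best.x,1-best.fun
E
cat > fit1.py <<'E'
from h import *
im=ctrl.grab_frame("top");c=ctrl.get_calibration("top")
L=[("scoop",PAN,(.62,.04,0)),("bin",BIN,(.434,-.333,0.1)),("mat",MAT,(.454,-.005,0)),("shelf",SHELF,(.65,.03,0))]
big=cv2.resize(im[:,:,::-1],None,fx=4,fy=4,interpolation=2)
for n,M,p0 in L:
    ds=ctrl.cut_out(n,"top")
    g=proj([[p0[0]+(.07 if n=='shelf' else 0),p0[1],0.03]],c)[0]
    d=min(ds,key=lambda d:np.hypot(*(np.argwhere(d['region']).mean(0)[::-1]-g)))
    p,i=fit(M,d['region'],c,p0);print(n,np.round(p,4),round(i,3))
    cs,_=cv2.findContours(hullmask(M,p,c),0,2);cv2.drawContours(big,cs,-1,(0,255,255),1)
cv2.imwrite('pics/fit.png',np.hstack([big[680:1080,960:1340][:400,:380],big[940:1340,1500:1800],]))
cv2.imwrite('pics/case.png',big[960:1480,400:740])
E
python3 fit1.py
```

```text
scoop [ 0.6237  0.0375 -0.0564] 0.932
bin [ 0.4229 -0.3258  0.1142] 0.837
mat [ 0.459  -0.0064 -0.0038] 0.985
shelf [0.6676 0.0313 0.0158] 0.691
```

View pics/fit.png

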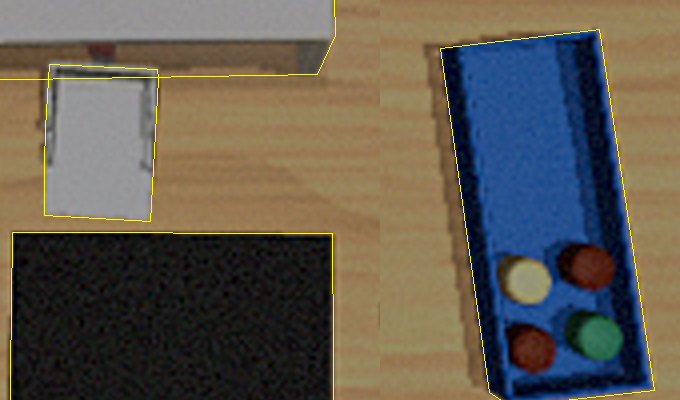

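View pics/case.png

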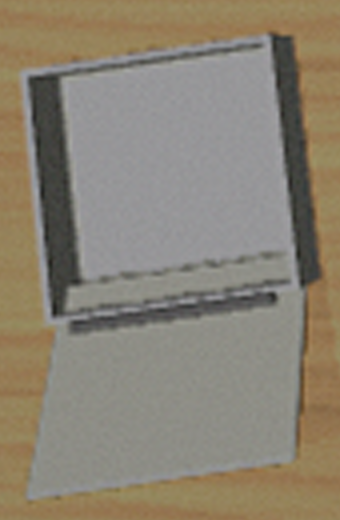

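The crop confirms it: the grey scoop's pan is in front of the shelf and the red handle shows under it at crop (100,50). The bobs (cream, two brown, green) stand at the near end of the bin. The case rim corners in its crop are (22,72), (272,35), (300,282) and (48,322), and the lid leans below.

```bash
python3 - <<'E'
from h import *
c=ctrl.get_calibration("top")
f=lambda pts,off,z:np.round(unproj((np.array(pts)+off)/4.,c,z),4)
q=f([(22,72),(272,35),(300,282),(48,322)],(400,960),.05);print("case",q.tolist(),q.mean(0),[np.linalg.norm(q[i]-q[i-1]) for i in range(4)])
print("lid tip",f([(28,500),(295,462)],(400,960),.105))
print("shelf front top",f([(0,42),(330,38)],(960,680),.125))
b=(1500-380,940)
for n,uv in dict(cream=(522,282),br=(585,268),brn=(530,348),gr=(600,335)).items(): print(n,f([uv],b,.034))
m=ctrl.grab_frame("top")
d=max(ctrl.cut_out("bin","top"),key=lambda d:np.argwhere(d['region'])[:,1].mean())
k=np.zeros((420,560),np.uint8);cv2.fillConvexPoly(k,cv2.convexHull(np.argwhere(d['region'])[:,::-1].astype(np.int32)),1)
print(fit(BIN,k,c,(.43,-.33,.12)))
print(ctrl.get_calibration("wrist"),ctrl.sense()['tcp_pos'],ctrl.sense()['t'])
E
```

```text
case [[0.494, 0.4141, 0.05], [0.5159, 0.2653, 0.05], [0.3717, 0.2448, 0.05], [0.3483, 0.3925, 0.05]] [0.432475 0.329175 0.05    ] [np.float64(0.14729239627353477), np.float64(0.15040295874749277), np.float64(0.14564988843112794), np.float64(0.14954213453070678)]
lid tip [[0.2613 0.3762 0.105 ]
 [0.2821 0.2301 0.105 ]]
shelf front top [[ 0.6656  0.0866  0.125 ]
 [ 0.6673 -0.0966  0.125 ]]
cream [[ 0.3826 -0.309   0.034 ]]
br [[ 0.3908 -0.3463  0.034 ]]
brn [[ 0.3445 -0.3125  0.034 ]]
gr [[ 0.3521 -0.3537  0.034 ]]
(array([ 0.4220893 , -0.325419  ,  0.12009489]), np.float64(0.9680006494033606))
{'mtx': array([[376.17352048,   0.        , 280.05787834],
       [  0.        , 376.17352048, 216.70141488],
       [  0.        ,   0.        ,   1.        ]]), 'xyz': array([ 0.30070766, -0.58053948,  0.38515952]), 'orientation': array([-0.22060648,  0.1485352 , -1.19112718])} [ 0.2367171  -0.60535574  0.40474033] 2.05
```

```bash
cat > plan.py <<'E'
from h import *
import os,math
G={'pan':(-.005,0,.023),'grip':(.065,0,.075)}
RST=np.diag([-1.,1.,-1.])
def tool(x,y,z,yaw,p=0,g='grip',ref=(0,0,0)):
    """TCP pose for the scoop whose point ref (scoop frame) is at x,y,z; yaw, pitch p>0 nose up (deg)"""
    r=R.from_euler('ZY',[yaw,math.radians(p)]); 
    o=np.array([x,y,z])-r.apply(ref); gg=np.array(G[g] if isinstance(g,str) else g)
    return o+r.apply(gg+[0,0,.171]), r*R.from_matrix(RST)
def start(measured=False):
    s=ctrl.sense(); m=(np.array(s['tcp_pos']),R.from_rotvec(s['tool_rot']))
    if measured or not os.path.exists('cmd.npy'): return m
    v=np.load('cmd.npy'); c=(v[:3],R.from_rotvec(v[3:]))
    print('t %.2f meas-cmd mm'%s['t'],np.round((m[0]-c[0])*1e3,1),'deg',np.round(np.degrees((c[1].inv()*m[1]).as_rotvec()),1),'F',np.round(s['force'],1),'w',round(s['grip_width'],3),'gf',round(s['grip_force'],1),'q',np.round(s['qpos'],2))
    return m if np.linalg.norm(m[0]-c[0])>.02 else c
def plan(wps,measured=False,vmax=.05,wmax=8.59):
    p,r=start(measured)
    for k,(P,Q) in enumerate(wps):
        d=np.abs(r.inv().apply(P-p)).max(); a=np.abs((r.inv()*Q).as_rotvec()).max()
        n=max(1,math.ceil(d/.1495),math.ceil(a/.78)); p0,r0=p,r; rv=(r0.inv()*Q).as_rotvec()
        for i in range(1,n+1):
            tp=p0+(P-p0)*i/n; tr=r0*R.from_rotvec(rv*i/n)
            l=np.round(r.inv().apply(tp-p)/.15,3)+0; t=np.round((r.inv()*tr).as_rotvec()/(math.pi/4),3)+0
            rows=max(np.linalg.norm(l)*.15/vmax,np.linalg.norm(t)*45/wmax)
            p=p+r.apply(l*.15); r=r*R.from_rotvec(t*math.pi/4)
            print(k,'turn',t.tolist(),'lin',l.tolist(),'rows %.1f'%rows)
    np.save('cmd.npy',np.r_[p,r.as_rotvec()])
E
python3 - <<'E'
from plan import *
S=(.6237,.0375,0,-.056)
plan([tool(S[0]-.0,S[1],.2,S[3],g='pan'),tool(*S,g='pan')])
E
```

```text
0 turn [0.0, 0.0, -0.864] lin [0.983, -0.766, 0.018] rows 4.5
0 turn [0.0, 0.0, -0.863] lin [1.247, 0.021, 0.018] rows 4.5
0 turn [0.0, 0.0, -0.864] lin [0.958, 0.797, 0.018] rows 4.5
0 turn [0.0, 0.0, -0.863] lin [0.245, 1.223, 0.018] rows 4.5
1 turn [0.0, 0.0, 0.0] lin [0.0, 0.0, 0.666] rows 2.0
1 turn [0.0, 0.0, 0.0] lin [0.0, 0.0, 0.667] rows 2.0
```

```bash
rm cmd.npy; sed -i 's/d=np.abs(r.inv().apply(P-p)).max();/d=np.linalg.norm(P-p);/' plan.py; python3 - <<'E'
from plan import *
S=(.6237,.0375,0,-.056)
plan([tool(S[0]-.0,S[1],.2,S[3],g='pan'),tool(*S,g='pan')])
E
```

```text
0 turn [0.0, 0.0, -0.576] lin [0.656, -0.511, 0.012] rows 3.0
0 turn [0.0, 0.0, -0.575] lin [0.813, -0.173, 0.012] rows 3.0
0 turn [0.0, 0.0, -0.576] lin [0.807, 0.199, 0.012] rows 3.0
0 turn [0.0, 0.0, -0.576] lin [0.638, 0.532, 0.012] rows 3.0
0 turn [0.0, 0.0, -0.575] lin [0.342, 0.757, 0.012] rows 3.0
0 turn [0.0, 0.0, -0.576] lin [-0.023, 0.831, 0.012] rows 3.0
1 turn [0.0, 0.0, 0.0] lin [0.0, 0.0, 0.666] rows 2.0
1 turn [0.0, 0.0, 0.0] lin [0.0, 0.0, 0.667] rows 2.0
```

```bash

python3 -m crank '{"turn":[[0,0,-0.576],[0,0,-0.576],[0,0,-0.576],[0,0,-0.576]],"linear":[[0.656,-0.511,0.012],[0.656,-0.511,0.012],[0.656,-0.511,0.012],[0.656,-0.511,0.012]],"claw":[1,1,1,1]}' 40
python3 -m crank '{"turn":[[0,0,-0.575],[0,0,-0.575],[0,0,-0.575],[0,0,-0.575]],"linear":[[0.813,-0.173,0.012],[0.813,-0.173,0.012],[0.813,-0.173,0.012],[0.813,-0.173,0.012]],"claw":[1,1,1,1]}'
python3 -m crank '{"turn":[[0,0,-0.576],[0,0,-0.576],[0,0,-0.576],[0,0,-0.576]],"linear":[[0.807,0.199,0.012],[0.807,0.199,0.012],[0.807,0.199,0.012],[0.807,0.199,0.012]],"claw":[1,1,1,1]}'
python3 -m crank '{"turn":[[0,0,-0.576],[0,0,-0.576],[0,0,-0.576],[0,0,-0.576]],"linear":[[0.638,0.532,0.012],[0.638,0.532,0.012],[0.638,0.532,0.012],[0.638,0.532,0.012]],"claw":[1,1,1,1]}'
python3 -m crank '{"turn":[[0,0,-0.575],[0,0,-0.575],[0,0,-0.575],[0,0,-0.575]],"linear":[[0.342,0.757,0.012],[0.342,0.757,0.012],[0.342,0.757,0.012],[0.342,0.757,0.012]],"claw":[1,1,1,1]}'
python3 -m crank '{"turn":[[0,0,-0.576],[0,0,-0.576],[0,0,-0.576],[0,0,-0.576],[0,0,-0.576]],"linear":[[-0.023,0.831,0.012],[-0.023,0.831,0.012],[-0.023,0.831,0.012],[-0.023,0.831,0.012],[-0.023,0.831,0.012]],"claw":[1,1,1,1,1]}'
python3 -m crank '{"turn":[[0,0,0],[0,0,0],[0,0,0]],"linear":[[0,0,0.666],[0,0,0.666],[0,0,0.666]],"claw":[1,1,1]}'
python3 - <<'E'
from plan import *
np.save('cmd.npy',np.r_[(v:=np.load('cmd.npy'))[:2],v[2]+.1,v[3:]])
plan([])
im=ctrl.grab_frame("wrist");c=ctrl.get_calibration("wrist")
d=max(ctrl.cut_out("scoop","wrist"),key=lambda d:d['p']);k=d['region'];print(d['p'],k.sum())
print(fit(PAN,k,c,(.6237,.0375,-.056)))
cs,_=cv2.findContours(k.astype(np.uint8),0,2);o=im[:,:,::-1].copy();cv2.drawContours(o,cs,-1,(0,255,255),1);cv2.imwrite('pics/w.png',o)
E
```

```text
t: 2.45
tcp_pos: [0.3018, -0.4958, 0.403]
tool_rot: [-2.875, -1.266, -0.001]
force: [-1.1, -0.2, -0.0]
grip_width: 0.996
grip_force: 0.0
t: 2.85
tcp_pos: [0.365, -0.3896, 0.4014]
tool_rot: [2.52, 1.875, 0.0]
force: [0.5, -1.0, -0.3]
grip_width: 0.997
grip_force: 0.0
t: 3.25
tcp_pos: [0.4286, -0.2831, 0.3995]
tool_rot: [2.038, 2.39, -0.0]
force: [-0.6, -0.6, 0.5]
grip_width: 1.001
grip_force: 0.0
t: 3.65
tcp_pos: [0.4924, -0.1766, 0.3976]
tool_rot: [1.452, 2.785, -0.001]
force: [-0.5, -0.6, 0.3]
grip_width: 1.002
grip_force: 0.0
t: 4.05
tcp_pos: [0.5561, -0.0698, 0.3956]
tool_rot: [0.794, 3.04, -0.001]
force: [0.1, 0.2, -0.1]
grip_width: 0.997
grip_force: 0.0
t: 4.55
tcp_pos: [0.6189, 0.0355, 0.3936]
tool_rot: [-0.099, -3.139, 0.002]
force: [-0.9, -0.2, -0.6]
grip_width: 1.002
grip_force: 0.0
t: 4.85
tcp_pos: [0.6152, 0.0352, 0.2859]
tool_rot: [-0.097, -3.125, 0.001]
force: [-1.6, -0.3, -2.0]
grip_width: 1.005
grip_force: 0.0
t 4.85 meas-cmd mm [-3.5 -2.5 -8.1] deg [0.1 0.9 0.4] F [-1.6 -0.3 -2. ] w 1.005 gf 0.0 q [-0.03  0.15  1.82 -0.    1.18 -1.54]
0.74 12266
(array([ 0.62792631,  0.0371653 , -0.06329263]), np.float64(0.8002436485259264))
```

View pics/w.png

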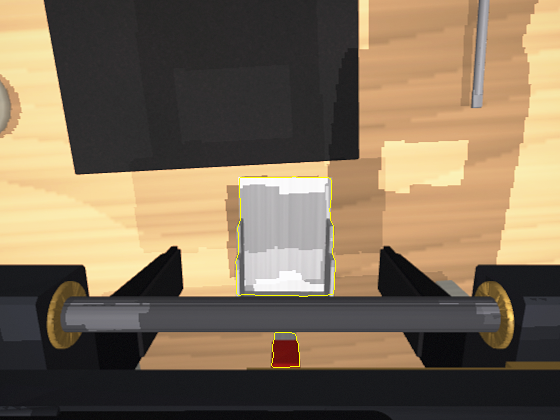

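The wrist view shows the pan between the open fingers, with its lip corners at about (239,178) and (331,177). The red handle is behind the gripper rod. I check the lip position next.

```bash
python3 - <<'E'
from plan import *
im=ctrl.grab_frame("wrist");c=ctrl.get_calibration("wrist")
q=unproj([(239,178),(331,177.5)],c,0.001);print(q.round(4))
u=unproj([(239,294),(332,294)],c,0.034);print(u.round(4))
e=q[1]-q[0];print(np.linalg.norm(e),np.arctan2(-e[0],e[1]) , (q.mean(0)-u.mean(0)))
plan([tool(.6237,.0375,0,-.056,g='pan')])
E
```

```text
[[0.5895 0.0067 0.001 ]
 [0.5931 0.0744 0.001 ]]
[[0.6666 0.0036 0.034 ]
 [0.6704 0.0689 0.034 ]]
0.06780225175236128 -0.053223687334694 [-0.07717152  0.00430823 -0.033     ]
t 5.00 meas-cmd mm [ 0.5 -1.5  2.3] deg [ 0.  -0.1  0.2] F [-0.7  0.   1.1] w 0.999 gf 0.0 q [-0.03  0.15  1.81 -0.    1.18 -1.54]
0 turn [0.0, 0.0, 0.0] lin [0.0, 0.0, 0.667] rows 2.0
```

```bash
python3 - <<'E'
from plan import *
c=ctrl.get_calibration("wrist");im=ctrl.grab_frame("wrist")
k=max(ctrl.cut_out("scoop","wrist"),key=lambda d:d['p'])['region'].astype(np.uint8)
k=cv2.morphologyEx(k,cv2.MORPH_OPEN,np.ones((3,3),np.uint8))
n,l,st,ce=cv2.connectedComponentsWithStats(k);i=1+np.argmax(st[1:,4]);b=st[i];print(st[1:])
q=unproj([(b[0]+4,b[1]),(b[0]+b[2]/2,b[1]),(b[0]+b[2]/2,b[1]+b[3])],c,0.001);print(q.round(4))
m=max(ctrl.cut_out("mat","wrist"),key=lambda d:d['p'])['region']
r=np.argwhere(m[:,285]).max();print('mat far edge',r,unproj([(285,r+1)],c,.003).round(4))
E
```

```text
[[  235   162    98   134 12399]
 [  268   332    29    31   850]]
[[0.5778 0.0077 0.001 ]
 [0.5797 0.0405 0.001 ]
 [0.6864 0.0345 0.001 ]]
mat far edge 148 [[0.5703 0.0417 0.003 ]]
```

```bash

python3 -m crank '{"turn":[[0,0,0],[0,0,0],[0,0,0],[0,0,0],[0,0,0]],"linear":[[0,0,0.25],[0,0,0.5],[0,0,0.667],[0,0,0.667],[0,0,0.667]],"claw":[1,1,1,1,1]}' 40
python3 -m crank '{"turn":[[0,0,0],[0,0,0],[0,0,0],[0,0,0],[0,0,0],[0,0,0],[0,0,0]],"linear":[[0,0,0],[0,0,0],[0,0,0],[0,0,0],[0,0,0],[0,0,0],[0,0,0]],"claw":[0.5,0.5,0.5,0.5,0.5,0.5,0.5]}' 40
python3 - <<'E'
from plan import *
a=(.6237,.0375,.012,-.056)
plan([tool(*a,g='pan'),tool(.44,.0,.015,-.004,g='pan'),tool(.44,.0,.003,-.004,g='pan')])
E
```

```text
t: 5.65
tcp_pos: [0.6197, 0.0377, 0.196]
tool_rot: [0.088, 3.138, -0.0]
force: [-0.4, -0.5, 0.2]
grip_width: 1.003
grip_force: 0.0
t: 6.35
tcp_pos: [0.619, 0.0377, 0.1946]
tool_rot: [0.088, 3.14, 0.0]
force: [-1.8, 0.5, 5.2]
grip_width: 0.69
grip_force: 40.0
t 6.35 meas-cmd mm [0.2 0.  0.7] deg [-0. -0.  0.] F [-1.8  0.5  5.2] w 0.69 gf 40.0 q [-0.03  0.27  1.86  0.    1.01 -1.54]
0 turn [0.0, 0.0, 0.0] lin [0.0, 0.0, -0.08] rows 0.2
1 turn [0.0, 0.0, -0.033] lin [0.604, -0.16, -0.01] rows 1.9
1 turn [0.0, 0.0, -0.033] lin [0.609, -0.144, -0.01] rows 1.9
2 turn [0.0, 0.0, 0.0] lin [0.0, 0.0, 0.08] rows 0.2
```

```bash

python3 -m crank '{"turn":[[0,0,0],[0,0,0],[0,0,0]],"linear":[[0,0,-0.04],[0,0,-0.08],[0,0,-0.08]],"claw":[0.5,0.5,0.5]}' 40
python3 -m crank '{"turn":[[0,0,-0.01],[0,0,-0.02],[0,0,-0.033],[0,0,-0.033],[0,0,-0.033]],"linear":[[0.15,-0.04,-0.003],[0.35,-0.09,-0.005],[0.604,-0.16,-0.01],[0.604,-0.16,-0.01],[0.604,-0.16,-0.01]],"claw":[0.5,0.5,0.5,0.5,0.5]}'
python3 -m crank '{"turn":[[0,0,-0.01],[0,0,-0.02],[0,0,-0.033],[0,0,-0.033],[0,0,-0.033],[0,0,-0.033]],"linear":[[0.2,-0.05,-0.003],[0.4,-0.1,-0.005],[0.609,-0.144,-0.01],[0.609,-0.144,-0.01],[0.609,-0.144,-0.01],[0.609,-0.144,-0.01]],"claw":[0.5,0.5,0.5,0.5,0.5,0.5]}'
python3 -m crank '{"turn":[[0,0,0],[0,0,0],[0,0,0],[0,0,0]],"linear":[[0,0,0.04],[0,0,0.08],[0,0,0.08],[0,0,0.08]],"claw":[0.5,0.5,0.5,0.5]}'
python3 -m crank '{"turn":[[0,0,0],[0,0,0],[0,0,0],[0,0,0],[0,0,0]],"linear":[[0,0,0],[0,0,0],[0,0,0],[0,0,0],[0,0,0]],"claw":[1,1,1,1,1]}'
python3 - <<'E'
from plan import *
plan([tool(.44,0,.14,-.004,g='pan'),tool(.44,0,.06,-.004)])
E
```

```text
t: 6.65
tcp_pos: [0.6189, 0.0377, 0.2066]
tool_rot: [0.088, 3.139, -0.0]
force: [0.4, -0.2, -1.8]
grip_width: 0.695
grip_force: 40.0
t: 7.15
tcp_pos: [0.526, 0.0187, 0.2071]
tool_rot: [-0.048, -3.141, -0.0]
force: [0.1, 1.6, -0.8]
grip_width: 0.689
grip_force: 40.0
t: 7.75
tcp_pos: [0.4367, -0.0001, 0.2101]
tool_rot: [0.006, 3.139, -0.0]
force: [0.2, 0.4, -1.2]
grip_width: 0.692
grip_force: 40.0
t: 8.15
tcp_pos: [0.4358, -0.0, 0.1972]
tool_rot: [0.007, 3.14, 0.0]
force: [0.5, -0.4, 0.6]
grip_width: 0.69
grip_force: 40.0
t: 8.65
tcp_pos: [0.4349, -0.0, 0.1969]
tool_rot: [-0.007, -3.141, 0.0]
force: [0.5, 0.0, 0.5]
grip_width: 0.993
grip_force: 0.0
t 8.65 meas-cmd mm [-0.1  0.  -0. ] deg [0. 0. 0.] F [0.5 0.  0.5] w 0.993 gf 0.0 q [-0.12 -0.13  2.28 -0.    0.99 -1.69]
0 turn [0.0, 0.0, 0.0] lin [0.0, 0.0, -0.914] rows 2.7
1 turn [0.0, 0.0, 0.0] lin [-0.467, 0.0, 0.187] rows 1.5
```

```bash

python3 -m crank '{"turn":[[0,0,0],[0,0,0],[0,0,0],[0,0,0],[0,0,0]],"linear":[[0,0,-0.3],[0,0,-0.6],[0,0,-0.914],[0,0,-0.914],[0,0,-0.914]],"claw":[1,1,1,1,1]}'
python3 - <<'E'
from plan import *
s=ctrl.sense();print(s['tcp_pos'])
c=ctrl.get_calibration("wrist");im=ctrl.grab_frame("wrist")
ds=[d for d in ctrl.cut_out("scoop","wrist")];d=max(ds,key=lambda d:d['p']);k=d['region']
print(d['p'],k.sum())
o=im[:,:,::-1].copy();cs,_=cv2.findContours(k.astype(np.uint8),0,2);cv2.drawContours(o,cs,-1,(0,255,255),1);cv2.imwrite('pics/w2.png',o)
hsv=cv2.cvtColor(im,cv2.COLOR_RGB2HSV);red=((hsv[...,0]<8)|(hsv[...,0]>172))&(hsv[...,1]>150)&(hsv[...,2]>60)&k
ys,xs=np.where(red);print(xs.min(),xs.max(),ys.min(),ys.max())
for r in (ys.min()+5,(ys.min()+ys.max())//2,ys.max()-5):
    x=xs[ys==r];print(r,x.min(),x.max(),unproj([(x.min(),r),(x.max()+1,r)],c,.091).round(4).tolist())
E
```

```text
t: 9.15
tcp_pos: [0.4353, -0.0, 0.3356]
tool_rot: [0.007, 3.138, -0.001]
force: [-1.1, 0.1, -0.5]
grip_width: 1.0
grip_force: 0.0
[ 4.35263069e-01 -4.76909094e-05  3.35614438e-01]
0.96 10581
268 291 294 367Traceback (most recent call last):
  File "<stdin>", line 10, in <module>
    return umr_minimum(a, axis, None, out, keepdims, initial, where)
ValueError: zero-size array to reduction operation minimum which has no identity
```

View pics/w2.png

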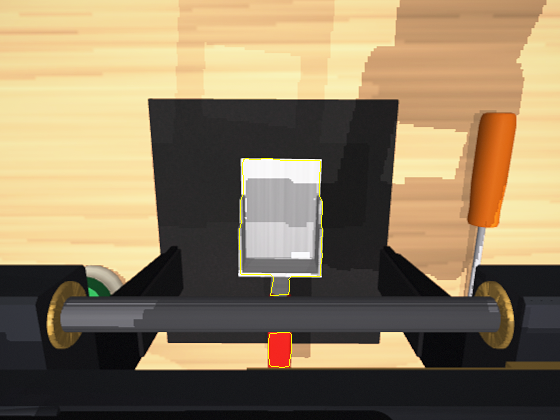

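The scoop lies flat on the mat, with lip corners at (241,158) and (322,160), the post at (280,285) and the red handle at (280,350). It is clear of the shelf.

```bash
python3 - <<'E'
from plan import *
c=ctrl.get_calibration("wrist")
q=unproj([(241,158.5),(322.5,160)],c,0.0045);e=q[1]-q[0];print(q.round(4).tolist(),q.mean(0),np.linalg.norm(e),np.arctan2(-e[0],e[1]))
print(unproj([(269,350),(291,350)],c,.091).round(4).tolist(),unproj([(275,277),(287,277)],c,.037).round(4).tolist())
plan([tool(.44,0,.07,-.004),tool(.44,0,.003,-.004)])
E
```

```text
[[0.3937, -0.0324, 0.0045], [0.3951, 0.034, 0.0045]] [0.39440151 0.00081957 0.0045    ] 0.06643103753692588 -0.02190243621508362
[[0.5128, -0.0083, 0.091], [0.5128, 0.0064, 0.091]] [[0.4836, -0.0049, 0.037], [0.4836, 0.0046, 0.037]]
t 9.25 meas-cmd mm [-70.6   0.4  26.6] deg [-0.   0.1  0. ] F [-0.1  0.  -0.3] w 0.998 gf 0.0 q [-0.12 -0.32  2.19  0.    1.28 -1.69]
0 turn [0.0, -0.003, 0.0] lin [-0.471, 0.0, 0.109] rows 1.5
1 turn [0.0, 0.0, 0.0] lin [0.0, 0.0, 0.447] rows 1.3
```

```bash

python3 -m crank '{"turn":[[0,-0.003,0],[0,-0.003,0],[0,-0.003,0],[0,-0.003,0]],"linear":[[-0.25,0,0.03],[-0.471,0,0.109],[-0.471,0,0.109],[-0.471,0,0.109]],"claw":[1,1,1,1]}'
python3 -m crank '{"turn":[[0,0,0],[0,0,0],[0,0,0],[0,0,0]],"linear":[[0,0,0.2],[0,0,0.447],[0,0,0.447],[0,0,0.447]],"claw":[1,1,1,1]}'
python3 -m crank '{"turn":[[0,0,0],[0,0,0],[0,0,0],[0,0,0],[0,0,0],[0,0,0],[0,0,0],[0,0,0]],"linear":[[0,0,0],[0,0,0],[0,0,0],[0,0,0],[0,0,0],[0,0,0],[0,0,0],[0,0,0]],"claw":[0,0,0,0,0,0,0,0]}' 60
python3 - <<'E'
from plan import *
B=(.4221,-.3255,.12)
def binp(x,z,p=0,ref=(0,0,0),y=0):
    q=place([(x,y,0)],*B)[0]; return tool(q[0],q[1],z,B[2],p,ref=ref)
lip=(-.045,0,0)
plan([tool(.44,0,.09,-.004),binp(.04,.09),binp(-.005,.055,-2,lip),binp(-.005,.015,-2,lip)])
E
```

```text
t: 9.65
tcp_pos: [0.5052, -0.0002, 0.3148]
tool_rot: [-0.006, -3.138, -0.001]
force: [-0.1, 0.7, 0.2]
grip_width: 1.001
grip_force: 0.0
t: 10.05
tcp_pos: [0.5049, -0.0003, 0.2504]
tool_rot: [0.007, 3.141, 0.0]
force: [0.2, -0.5, 0.1]
grip_width: 0.999
grip_force: 0.0
t: 10.85
tcp_pos: [0.5058, -0.0003, 0.2506]
tool_rot: [0.007, 3.139, 0.0]
force: [-0.6, -0.4, 0.7]
grip_width: 0.384
grip_force: 0.0
t 10.85 meas-cmd mm [ 0.7 -0.1  1.6] deg [ 0.  -0.1 -0. ] F [-0.6 -0.4  0.7] w 0.384 gf 0.0 q [-0.11 -0.05  2.1   0.    1.09 -1.67]
0 turn [0.0, 0.0, 0.0] lin [0.0, 0.0, -0.58] rows 1.7
1 turn [0.0, 0.0, -0.053] lin [-0.05, -0.695, 0.0] rows 2.1
1 turn [0.0, 0.0, -0.052] lin [-0.022, -0.696, 0.0] rows 2.1
1 turn [0.0, 0.0, -0.053] lin [0.008, -0.696, -0.001] rows 2.1
2 turn [0.0, -0.045, 0.0] lin [0.057, 0.0, 0.209] rows 0.6
3 turn [0.0, 0.0, 0.0] lin [0.01, 0.0, 0.267] rows 0.8
```

```bash

python3 -m crank '{"turn":[[0,0,0],[0,0,0],[0,0,0],[0,0,0],[0,0,0],[0,0,0],[0,0,0]],"linear":[[0,0,0],[0,0,0],[0,0,0],[0,0,0],[0,0,0],[0,0,0],[0,0,0]],"claw":[0,0,0,0,0,0,0]}' 60
python3 -m crank '{"turn":[[0,0,0],[0,0,0],[0,0,0],[0,0,0],[0,0,0]],"linear":[[0,0,-0.15],[0,0,-0.35],[0,0,-0.58],[0,0,-0.58],[0,0,-0.58]],"claw":[0,0,0,0,0]}'
python3 - <<'E'
from plan import *
s=ctrl.sense();print(s['t'],s['tcp_pos'],s['tool_rot'],s['force'],s['moment'],s['grip_width'],s['grip_force'])
c=ctrl.get_calibration("wrist");im=ctrl.grab_frame("wrist")
k=max(ctrl.cut_out("scoop","wrist"),key=lambda d:d['p'])['region']
ys,xs=np.where(k);r=ys.min();print(r,xs[ys==r+4].min(),xs[ys==r+4].max(),unproj([(xs[ys==r+4].mean(),r)],c,.09).round(4))
E
```

```text
t: 11.55
tcp_pos: [0.5058, -0.0003, 0.2507]
tool_rot: [0.007, 3.139, -0.0]
force: [0.5, -0.7, -0.3]
grip_width: 0.167
grip_force: 60.0
t: 12.05
tcp_pos: [0.5056, -0.0003, 0.3379]
tool_rot: [0.007, 3.138, 0.0]
force: [-0.7, -0.9, -2.8]
grip_width: 0.17
grip_force: 60.0
12.05 [ 5.05571234e-01 -2.76992401e-04  3.37926345e-01] [6.56969483e-03 3.13813397e+00 2.78090787e-05] [-0.70901226 -0.86276272 -2.84674048] [ 0.12405789 -0.16901546  0.06083129] 0.1697888133075641 59.99931871891022
47 222 339 [[ 0.3966 -0.0004  0.09  ]]
```

```bash

python3 -m crank '{"turn":[[0,0,-0.02],[0,0,-0.04],[0,0,-0.053]],"linear":[[-0.01,-0.2,0],[-0.03,-0.45,0],[-0.05,-0.695,0]],"claw":[0,0,0]}'
python3 -m crank '{"turn":[[0,0,-0.02],[0,0,-0.04],[0,0,-0.052]],"linear":[[-0.01,-0.25,0],[-0.02,-0.5,0],[-0.022,-0.696,0]],"claw":[0,0,0]}'
python3 -m crank '{"turn":[[0,0,-0.02],[0,0,-0.04],[0,0,-0.053],[0,0,-0.053],[0,0,-0.053]],"linear":[[0,-0.25,0],[0.004,-0.5,0],[0.008,-0.696,-0.001],[0.008,-0.696,-0.001],[0.008,-0.696,-0.001]],"claw":[0,0,0,0,0]}'
python3 -m crank '{"turn":[[0,-0.045,0],[0,-0.045,0],[0,-0.045,0],[0,-0.045,0]],"linear":[[0.03,0,0.1],[0.057,0,0.209],[0.057,0,0.209],[0.057,0,0.209]],"claw":[0,0,0,0]}'
python3 - <<'E'
from plan import *
v=np.load('cmd.npy');v[2]+=.04;np.save('cmd.npy',v)
plan([])
c=ctrl.get_calibration("wrist");im=ctrl.grab_frame("wrist");t=ctrl.grab_frame("top")
cv2.imwrite('pics/w3.png',np.hstack([im[:,:,::-1][:,100:460],cv2.resize(t[225:345,370:460,::-1],None,fx=3.5,fy=3.5,interpolation=2)]))
E
```

```text
t: 12.45
tcp_pos: [0.512, -0.1053, 0.3353]
tool_rot: [0.061, -3.14, -0.002]
force: [0.4, 1.1, -2.5]
grip_width: 0.164
grip_force: 60.0
t: 12.75
tcp_pos: [0.5192, -0.2105, 0.3351]
tool_rot: [0.122, -3.138, -0.003]
force: [0.8, -0.7, -2.5]
grip_width: 0.163
grip_force: 60.0
t: 13.25
tcp_pos: [0.5263, -0.3131, 0.3354]
tool_rot: [0.186, -3.135, -0.005]
force: [-0.6, -0.2, -2.2]
grip_width: 0.167
grip_force: 60.0
t: 13.65
tcp_pos: [0.5181, -0.3131, 0.3053]
tool_rot: [-0.187, 3.101, 0.006]
force: [-0.5, -0.1, -1.7]
grip_width: 0.167
grip_force: 60.0
t 13.65 meas-cmd mm [0.5 0.9 0.6] deg [-0.1 -0.  -0. ] F [-0.5 -0.1 -1.7] w 0.167 gf 60.0 q [-0.64  0.1   1.85  0.03  1.17 -2.34]
```

View pics/w3.png

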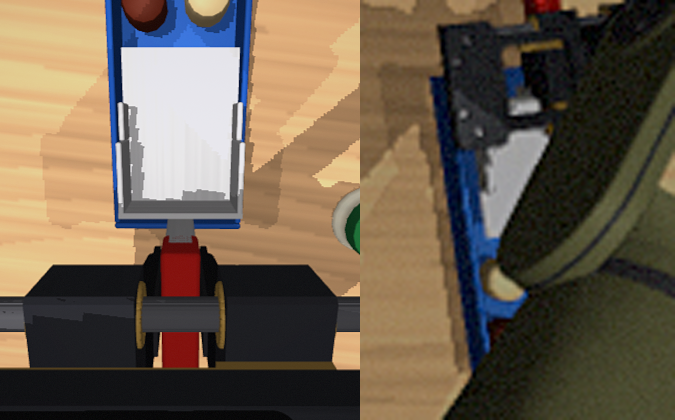

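Left half of the picture: the pan (lip at row 48, x 121–241) sits centred over the empty half of the bin, and the bobs are ahead of the lip. Next I lower it.

```bash

python3 -m crank '{"turn":[[0,0,0],[0,0,0],[0,0,0],[0,0,0],[0,0,0]],"linear":[[0,0,0.1],[0.005,0,0.2],[0.01,0,0.267],[0.01,0,0.267],[0.01,0,0.267]],"claw":[0,0,0,0,0]}'
python3 -m crank '{"turn":[[0,0,0],[0,0,0],[0,0,0],[0,0,0]],"linear":[[0,0,0.03],[0,0,0.06],[0,0,0.08],[0,0,0.08]],"claw":[0,0,0,0]}'
cat >> plan.py <<'E'
B=(.4221,-.3255,.12)
def binp(x,z,p=0,ref=(0,0,0),y=0):
    q=place([(x,y,0)],*B)[0]; return tool(q[0],q[1],z,B[2],p,ref=ref)
lip=(-.045,0,0)
E
python3 - <<'E'
from plan import *
v=np.load('cmd.npy');v[:3]=binp(-.005,.003,-2,lip)[0];np.save('cmd.npy',v)
plan([binp(-.05,.003,-2,lip),binp(-.096,.003,-2,lip)])
E
```

```text
t: 14.25
tcp_pos: [0.5183, -0.3139, 0.2656]
tool_rot: [-0.186, 3.099, 0.004]
force: [0.3, -0.3, -1.3]
grip_width: 0.164
grip_force: 60.0
t: 14.65
tcp_pos: [0.5191, -0.3141, 0.2551]
tool_rot: [-0.186, 3.098, 0.003]
force: [0.5, -0.0, 1.5]
grip_width: 0.164
grip_force: 60.0
t 14.65 meas-cmd mm [ 1.3 -0.1  2.4] deg [ 0.1 -0.1 -0. ] F [ 0.5 -0.   1.5] w 0.164 gf 60.0 q [-0.64  0.16  1.88  0.03  1.08 -2.34]
0 turn [0.0, 0.0, 0.0] lin [0.3, 0.0, -0.011] rows 0.9
1 turn [0.0, 0.0, 0.0] lin [0.306, 0.0, -0.01] rows 0.9
```

```bash

python3 -m crank '{"turn":[[0,0,0],[0,0,0],[0,0,0],[0,0,0],[0,0,0],[0,0,0],[0,0,0],[0,0,0]],"linear":[[0,0,0.006],[0.05,0,0.004],[0.1,0,0.003],[0.15,0,0.001],[0.2,0,0],[0.25,0,-0.002],[0.3,0,-0.004],[0.3,0,-0.004]],"claw":[0,0,0,0,0,0,0,0]}'
python3 - <<'E'
from plan import *
v=np.load('cmd.npy');v[:3]=binp(-.05,.002,-2,lip)[0];np.save('cmd.npy',v)
plan([binp(-.096,.002,-2,lip)])
c=ctrl.get_calibration("wrist");im=ctrl.grab_frame("wrist")
cv2.imwrite('pics/w4.png',im[:300,100:460,::-1])
E
```

```text
t: 15.45
tcp_pos: [0.474, -0.32, 0.255]
tool_rot: [-0.185, 3.096, -0.001]
force: [2.5, -0.6, 4.3]
grip_width: 0.165
grip_force: 60.0
t 15.45 meas-cmd mm [ 0.9 -0.6  3.3] deg [ 0.2 -0.3  0. ] F [ 2.5 -0.6  4.3] w 0.165 gf 60.0 q [-0.69  0.09  1.96  0.03  1.07 -2.4 ]
0 turn [0.0, 0.0, 0.0] lin [0.306, 0.0, -0.011] rows 0.9
```

View pics/w4.png

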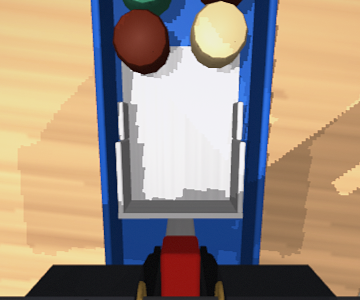

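```bash

python3 -m crank '{"turn":[[0,0,0],[0,0,0],[0,0,0],[0,0,0],[0,0,0],[0,0,0],[0,0,0],[0,0,0]],"linear":[[0.04,0,0],[0.08,0,-0.003],[0.12,0,-0.004],[0.16,0,-0.006],[0.2,0,-0.007],[0.24,0,-0.008],[0.28,0,-0.01],[0.306,0,-0.011]],"claw":[0,0,0,0,0,0,0,0]}'
python3 - <<'E'
from plan import *
plan([])
c=ctrl.get_calibration("wrist");im=ctrl.grab_frame("wrist")
cv2.imwrite('pics/w5.png',im[:300,100:460,::-1])
E
```

```text
t: 16.3
tcp_pos: [0.4292, -0.3255, 0.2554]
tool_rot: [-0.185, 3.093, -0.002]
force: [4.9, 0.4, 5.7]
grip_width: 0.165
grip_force: 60.0
t 16.30 meas-cmd mm [ 1.7 -0.7  3.7] deg [ 0.2 -0.4  0. ] F [4.9 0.4 5.7] w 0.165 gf 60.0 q [-0.75  0.02  2.03  0.03  1.07 -2.46]
```

View pics/w5.png

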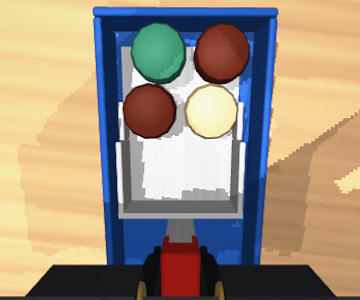

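All four bobs are standing on the pan: green (158,52), brown (222,52), brown (149,110) and cream (211,112). I push a few mm further and then tip the nose up.

```bash
python3 - <<'E'
from plan import *
rear=(.045,0,0)
plan([binp(-.101,.002,-2,lip)])
for z,p in((.008,3),(.01,8),(.022,12),(.04,18),(.06,24)): plan([binp(-.011,z,p,rear)])
plan([binp(-.005,.10,25,rear)])
E
```

```text
t 16.35 meas-cmd mm [ 1.4 -0.7  3.6] deg [ 0.2 -0.4  0. ] F [3.8 0.2 5.4] w 0.163 gf 60.0 q [-0.75  0.01  2.03  0.03  1.07 -2.46]
0 turn [0.0, 0.0, 0.0] lin [0.034, 0.0, -0.001] rows 0.1
t 16.35 meas-cmd mm [ 6.5 -0.1  3.7] deg [ 0.2 -0.4  0. ] F [3.8 0.2 5.4] w 0.163 gf 60.0 q [-0.75  0.01  2.03  0.03  1.07 -2.46]
0 turn [0.0, 0.111, 0.0] lin [-0.144, 0.0, -0.001] rows 0.6
t 16.35 meas-cmd mm [-14.9  -2.6   2.7] deg [ 0.2 -5.4  0. ] F [3.8 0.2 5.4] w 0.163 gf 60.0 q [-0.75  0.01  2.03  0.03  1.07 -2.46]
0 turn [0.0, 0.112, 0.0] lin [-0.141, 0.0, 0.005] rows 0.6
t 16.35 meas-cmd mm [-35.9  -5.2   4.6] deg [  0.2 -10.4   0.1] F [3.8 0.2 5.4] w 0.163 gf 60.0 q [-0.75  0.01  2.03  0.03  1.07 -2.46]
0 turn [-0.005, 0.32, -0.001] lin [-0.354, 0.006, -0.006] rows 1.7
t 16.35 meas-cmd mm [-52.5  -7.2  -3.1] deg [  0.2 -14.4   0. ] F [3.8 0.2 5.4] w 0.163 gf 60.0 q [-0.75  0.01  2.03  0.03  1.07 -2.46]
0 turn [-0.005, 0.454, -0.002] lin [-0.518, 0.006, -0.061] rows 2.4
t 16.35 meas-cmd mm [-76.6 -10.1 -12.4] deg [  0.2 -20.4   0.1] F [3.8 0.2 5.4] w 0.163 gf 60.0 q [-0.75  0.01  2.03  0.03  1.07 -2.46]
0 turn [-0.005, 0.587, -0.002] lin [-0.676, 0.006, -0.113] rows 3.1
t 16.35 meas-cmd mm [-99.8 -12.9 -21.2] deg [  0.2 -26.4   0.1] F [3.8 0.2 5.4] w 0.163 gf 60.0 q [-0.75  0.01  2.03  0.03  1.07 -2.46]
0 turn [-0.005, 0.609, -0.002] lin [-0.752, 0.005, -0.363] rows 3.2
```

```bash

python3 -m crank '{"turn":[[0,0,0],[0,0,0],[0,0,0],[0,0,0]],"linear":[[0.02,0,0],[0.034,0,-0.001],[0.034,0,-0.001],[0.034,0,-0.001]],"claw":[0,0,0,0]}'
cat >> plan.py <<'E'
def setcmd(w): np.save('cmd.npy',np.r_[w[0],w[1].as_rotvec()])
def table(wps):
    p,r=start()
    for P,Q in wps: print(' turn',(np.round((r.inv()*Q).as_rotvec()/(math.pi/4),3)+0).tolist(),'lin',(np.round(r.inv().apply(P-p)/.15,3)+0).tolist())
    setcmd(wps[-1])
rear=(.045,0,0)
E
python3 - <<'E'
from plan import *
setcmd(binp(-.101,.002,-2,lip))
table([binp(-.011,z,p,rear) for z,p in((.008,2),(.008,5),(.01,8),(.022,12),(.034,16),(.045,19),(.06,22),(.075,25))])
E
```

```text
t: 16.75
tcp_pos: [0.4243, -0.3261, 0.2553]
tool_rot: [-0.185, 3.094, -0.002]
force: [4.7, -0.4, 7.0]
grip_width: 0.168
grip_force: 60.0
t 16.75 meas-cmd mm [ 1.8 -0.7  3.6] deg [ 0.2 -0.4  0. ] F [ 4.7 -0.4  7. ] w 0.168 gf 60.0 q [-0.76  0.01  2.04  0.03  1.07 -2.47]
 turn [0.0, 0.089, 0.0] lin [-0.115, 0.0, -0.006]
 turn [0.0, 0.156, 0.0] lin [-0.2, 0.0, 0.009]
 turn [0.0, 0.222, 0.0] lin [-0.284, 0.0, 0.016]
 turn [0.0, 0.311, 0.0] lin [-0.397, 0.0, -0.031]
 turn [0.0, 0.4, 0.0] lin [-0.507, 0.0, -0.071]
 turn [0.0, 0.467, 0.0] lin [-0.589, 0.0, -0.109]
 turn [0.0, 0.533, 0.0] lin [-0.669, 0.0, -0.169]
 turn [0.0, 0.6, 0.0] lin [-0.747, 0.0, -0.226]
```

```bash

python3 -m crank '{"turn":[[0,0.045,0],[0,0.089,0],[0,0.12,0],[0,0.156,0],[0,0.19,0],[0,0.222,0],[0,0.267,0],[0,0.311,0]],"linear":[[-0.058,0,-0.003],[-0.115,0,-0.006],[-0.158,0,0.001],[-0.2,0,0.009],[-0.242,0,0.012],[-0.284,0,0.016],[-0.34,0,-0.008],[-0.397,0,-0.031]],"claw":[0,0,0,0,0,0,0,0]}'
python3 - <<'E'
from plan import *
setcmd(binp(-.011,.022,12,rear))
c=ctrl.get_calibration("wrist");im=ctrl.grab_frame("wrist")
table([binp(-.011,z,p,rear) for z,p in((.028,14),(.034,16),(.04,18),(.048,20),(.056,22),(.066,24),(.076,26),(.08,26))])
cv2.imwrite('pics/w6.png',im[:300,100:460,::-1])
E
```

```text
t: 17.55
tcp_pos: [0.4829, -0.3182, 0.2599]
tool_rot: [0.176, -2.927, 0.019]
force: [-0.3, -0.1, -2.5]
grip_width: 0.162
grip_force: 60.0
t 17.60 meas-cmd mm [2.8 0.  2.4] deg [ 0.1 -0.1 -0. ] F [ 0.6 -0.  -1.8] w 0.166 gf 60.0 q [-0.65  0.14  1.89 -0.15  1.26 -2.28]
 turn [0.0, 0.044, 0.0] lin [-0.049, 0.0, -0.033]
 turn [0.0, 0.089, 0.0] lin [-0.097, 0.0, -0.065]
 turn [0.0, 0.133, 0.0] lin [-0.146, 0.0, -0.094]
 turn [0.0, 0.178, 0.0] lin [-0.191, 0.0, -0.135]
 turn [0.0, 0.222, 0.0] lin [-0.236, 0.0, -0.174]
 turn [0.0, 0.267, 0.0] lin [-0.277, 0.0, -0.223]
 turn [0.0, 0.311, 0.0] lin [-0.318, 0.0, -0.271]
 turn [0.0, 0.311, 0.0] lin [-0.312, 0.0, -0.297]
```

View pics/w6.png

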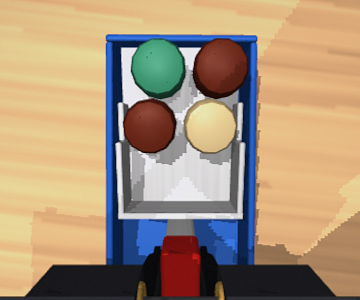

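All four bobs are still on the pan at 12° nose-up. That was my tenth picture, so from here on I check by numbers only.

```bash

python3 -m crank '{"turn":[[0,0.044,0],[0,0.089,0],[0,0.133,0],[0,0.178,0],[0,0.222,0],[0,0.267,0],[0,0.311,0],[0,0.311,0]],"linear":[[-0.049,0,-0.033],[-0.097,0,-0.065],[-0.146,0,-0.094],[-0.191,0,-0.135],[-0.236,0,-0.174],[-0.277,0,-0.223],[-0.318,0,-0.271],[-0.312,0,-0.297]],"claw":[0,0,0,0,0,0,0,0]}'
cat >> plan.py <<'E'
def bobs(cam="wrist"):
    im=ctrl.grab_frame(cam)
    out=[]
    for d in ctrl.cut_out("bob1",cam):
        ys,xs=np.where(d['region'])
        if len(xs): out.append((round(d['p'],2),int(xs.mean()),int(ys.mean()),len(xs),im[ys,xs].mean(0).astype(int).tolist()))
    print(cam,out); return out
E
python3 - <<'E'
from plan import *
bobs()
c=ctrl.get_calibration("wrist")
pose=binp(-.011,.08,26,rear)
plan([binp(0,.14,26,rear)])
E
```

```text
t: 18.4
tcp_pos: [0.5379, -0.3117, 0.2943]
tool_rot: [0.162, -2.687, 0.038]
force: [0.1, -0.4, -2.3]
grip_width: 0.168
grip_force: 60.0
wrist [(0.94, 308, 155, 3027, [191, 172, 124]), (0.76, 250, 138, 2680, [77, 29, 18]), (0.66, 260, 80, 2637, [48, 116, 88]), (0.63, 316, 83, 2849, [80, 31, 20])]
t 18.50 meas-cmd mm [ 1.1 -0.1  2.2] deg [ 0.1 -0.3  0. ] F [-0.3  0.1 -2.9] w 0.166 gf 60.0 q [-0.57  0.24  1.73 -0.28  1.53 -2.2 ]
0 turn [0.0, 0.0, 0.0] lin [0.109, 0.0, -0.392] rows 1.2
```

```bash

python3 - <<'E'
from plan import *
table([binp(-.008+.002*i,.08+.0075*i,26+i,rear) for i in range(1,9)])
E
```

```text
t 18.50 meas-cmd mm [ -9.9  -1.4 -57.8] deg [ 0.1 -0.3  0. ] F [-0.3  0.1 -2.9] w 0.166 gf 60.0 q [-0.57  0.24  1.73 -0.28  1.53 -2.2 ]
 turn [-0.001, 0.028, 0.0] lin [-0.037, 0.001, -0.04]
 turn [-0.001, 0.05, 0.0] lin [-0.056, 0.001, -0.088]
 turn [-0.001, 0.072, 0.0] lin [-0.074, 0.001, -0.135]
 turn [-0.001, 0.095, 0.0] lin [-0.093, 0.001, -0.182]
 turn [-0.001, 0.117, 0.0] lin [-0.112, 0.001, -0.228]
 turn [-0.001, 0.139, 0.0] lin [-0.13, 0.001, -0.273]
 turn [-0.001, 0.161, 0.0] lin [-0.149, 0.001, -0.318]
 turn [-0.001, 0.183, 0.0] lin [-0.167, 0.001, -0.363]
```

```bash

python3 -m crank '{"turn":[[-0.001,0.028,0],[-0.001,0.05,0],[-0.001,0.072,0],[-0.001,0.095,0],[-0.001,0.117,0],[-0.001,0.139,0],[-0.001,0.161,0],[-0.001,0.183,0]],"linear":[[-0.037,0.001,-0.04],[-0.056,0.001,-0.088],[-0.074,0.001,-0.135],[-0.093,0.001,-0.182],[-0.112,0.001,-0.228],[-0.13,0.001,-0.273],[-0.149,0.001,-0.318],[-0.167,0.001,-0.363]],"claw":[0,0,0,0,0,0,0,0]}'
cat >> plan.py <<'E'
C=(.4325,.3292,.147)
def casep(x,z,p,ref=lip,y=0,dyaw=0):
    q=place([(x,y,0)],*C)[0]; return tool(q[0],q[1],z,C[2]+dyaw,p,ref=ref)
E
python3 - <<'E'
from plan import *
bobs()
plan([casep(.02,.20,34)])
E
```

```text
t: 19.3
tcp_pos: [0.5834, -0.306, 0.3326]
tool_rot: [0.152, -2.542, 0.046]
force: [0.4, 0.4, -3.3]
grip_width: 0.167
grip_force: 60.0
wrist [(0.74, 252, 117, 2959, [49, 117, 89]), (0.72, 257, 178, 2727, [80, 30, 19]), (0.64, 304, 115, 3074, [84, 33, 22]), (0.56, 307, 177, 2673, [198, 173, 124])]
t 19.40 meas-cmd mm [0.7 0.1 0.4] deg [0. 0. 0.] F [ 0.5  0.  -2.4] w 0.17 gf 60.0 q [-0.51  0.31  1.59 -0.34  1.73 -2.17]
0 turn [0.004, 0.0, -0.006] lin [-0.186, 0.874, -0.141] rows 2.7
0 turn [0.004, 0.0, -0.005] lin [-0.191, 0.873, -0.144] rows 2.7
0 turn [0.004, 0.0, -0.006] lin [-0.194, 0.871, -0.147] rows 2.7
0 turn [0.003, 0.0, -0.006] lin [-0.198, 0.87, -0.15] rows 2.7
0 turn [0.004, 0.0, -0.006] lin [-0.202, 0.869, -0.151] rows 2.7
```

All four bobs have slid to the rear of the pan. Now I carry them over to the case.

```bash

python3 -m crank '{"turn":[[0.001,0,-0.001],[0.002,0,-0.003],[0.003,0,-0.004],[0.004,0,-0.006],[0.004,0,-0.006]],"linear":[[-0.02,0.09,-0.015],[-0.05,0.25,-0.04],[-0.1,0.46,-0.07],[-0.15,0.68,-0.11],[-0.186,0.874,-0.141]],"claw":[0,0,0,0,0]}'
python3 -m crank '{"turn":[[0.001,0,-0.001],[0.002,0,-0.003],[0.003,0,-0.004],[0.004,0,-0.005]],"linear":[[-0.05,0.22,-0.04],[-0.1,0.44,-0.07],[-0.14,0.66,-0.11],[-0.191,0.873,-0.144]],"claw":[0,0,0,0]}'
python3 -m crank '{"turn":[[0.001,0,-0.001],[0.002,0,-0.003],[0.003,0,-0.004],[0.004,0,-0.006]],"linear":[[-0.05,0.22,-0.04],[-0.1,0.44,-0.07],[-0.14,0.66,-0.11],[-0.194,0.871,-0.147]],"claw":[0,0,0,0]}'
python3 -m crank '{"turn":[[0.001,0,-0.001],[0.002,0,-0.003],[0.003,0,-0.004],[0.003,0,-0.006]],"linear":[[-0.05,0.22,-0.04],[-0.1,0.44,-0.07],[-0.14,0.66,-0.11],[-0.198,0.87,-0.15]],"claw":[0,0,0,0]}'
python3 -m crank '{"turn":[[0.001,0,-0.001],[0.002,0,-0.003],[0.003,0,-0.004],[0.004,0,-0.005],[0.004,0,-0.006],[0.004,0,-0.006]],"linear":[[-0.05,0.22,-0.04],[-0.1,0.43,-0.07],[-0.15,0.63,-0.11],[-0.18,0.79,-0.135],[-0.202,0.869,-0.151],[-0.202,0.869,-0.151]],"claw":[0,0,0,0,0,0]}'
python3 - <<'E'
from plan import *
bobs()
plan([casep(.03,.13,20),casep(.035,.10,0)])
print('--');plan([casep(.035,.045,-25),casep(.03,.03,-45)])
E
```

```text
t: 19.9
tcp_pos: [0.6017, -0.1695, 0.3338]
tool_rot: [0.16, -2.542, 0.047]
force: [0.1, -0.3, -2.1]
grip_width: 0.165
grip_force: 60.0
t: 20.3
tcp_pos: [0.6207, -0.0352, 0.336]
tool_rot: [0.166, -2.542, 0.051]
force: [0.3, 0.8, -1.9]
grip_width: 0.166
grip_force: 60.0
t: 20.7
tcp_pos: [0.6397, 0.099, 0.338]
tool_rot: [0.174, -2.541, 0.054]
force: [-0.0, 0.0, -3.2]
grip_width: 0.166
grip_force: 60.0
t: 21.1
tcp_pos: [0.6588, 0.2334, 0.3399]
tool_rot: [0.181, -2.541, 0.055]
force: [0.2, -0.3, -2.4]
grip_width: 0.163
grip_force: 60.0
t: 21.7
tcp_pos: [0.678, 0.3673, 0.3414]
tool_rot: [0.19, -2.54, 0.058]
force: [0.3, 0.2, -2.5]
grip_width: 0.168
grip_force: 60.0
wrist [(0.83, 252, 118, 3046, [44, 98, 76]), (0.74, 307, 177, 2705, [173, 149, 108]), (0.7, 257, 177, 2716, [69, 28, 19]), (0.56, 309, 116, 3169, [73, 31, 22])]
t 21.80 meas-cmd mm [-0.  -0.5 -0.9] deg [0.  0.1 0. ] F [ 0.9  0.8 -2.8] w 0.165 gf 60.0 q [ 0.41  0.55  1.25  0.15  1.91 -1.3 ]
0 turn [0.0, -0.311, 0.0] lin [0.102, 0.0, 0.221] rows 1.6
1 turn [0.0, -0.445, 0.0] lin [0.505, 0.0, 0.024] rows 2.3
--
t 21.80 meas-cmd mm [102.5  14.7  -4.5] deg [ 0.  34.1  0. ] F [ 0.9  0.8 -2.8] w 0.165 gf 60.0 q [ 0.41  0.55  1.25  0.15  1.91 -1.3 ]
0 turn [0.0, -0.657, 0.0] lin [0.551, 0.001, 0.482] rows 3.4
0 turn [-0.001, -0.657, 0.0] lin [0.716, 0.002, 0.148] rows 3.4
1 turn [0.0, -0.444, 0.0] lin [0.678, 0.0, -0.076] rows 2.3
```

```bash

python3 -m crank '{"turn":[[0,-0.1,0],[0,-0.2,0],[0,-0.311,0],[0,-0.311,0]],"linear":[[0.033,0,0.074],[0.066,0,0.147],[0.102,0,0.221],[0.102,0,0.221]],"claw":[0,0,0,0]}'
python3 -m crank '{"turn":[[0,-0.11,0],[0,-0.22,0],[0,-0.33,0],[0,-0.445,0],[0,-0.445,0],[0,-0.445,0]],"linear":[[0.126,0,0.006],[0.252,0,0.012],[0.38,0,0.018],[0.505,0,0.024],[0.505,0,0.024],[0.505,0,0.024]],"claw":[0,0,0,0,0,0]}'
python3 - <<'E'
from plan import *
setcmd(casep(.035,.10,0))
bobs()
plan([casep(.035,.045,-20)]);plan([casep(.03,.03,-45)])
E
```

```text
t: 22.2
tcp_pos: [0.6464, 0.3594, 0.3224]
tool_rot: [0.203, -2.782, 0.037]
force: [0.3, 0.2, -2.5]
grip_width: 0.166
grip_force: 60.0
t: 22.8
tcp_pos: [0.5764, 0.3499, 0.3463]
tool_rot: [0.229, -3.13, -0.001]
force: [0.6, 0.6, -3.3]
grip_width: 0.167
grip_force: 60.0
wrist [(0.97, 307, 175, 2660, [158, 137, 99]), (0.91, 253, 115, 3032, [51, 115, 89]), (0.9, 309, 114, 3048, [67, 28, 20]), (0.64, 258, 175, 2718, [82, 32, 21])]
t 22.90 meas-cmd mm [ 1.1 -0.3 -0.5] deg [-0.   0.2  0.1] F [-0.  -0.4 -1.8] w 0.167 gf 60.0 q [ 0.47  0.22  1.64  0.    1.28 -1.25]
0 turn [0.0, -0.444, 0.0] lin [0.605, 0.0, 0.215] rows 2.3
t 22.90 meas-cmd mm [90.9 13.  31.8] deg [-0.  20.1  0.1] F [-0.  -0.4 -1.8] w 0.167 gf 60.0 q [ 0.47  0.22  1.64  0.    1.28 -1.25]
0 turn [0.0, -0.502, -0.001] lin [0.707, 0.001, 0.215] rows 2.6
0 turn [0.0, -0.501, -0.001] lin [0.735, 0.001, -0.074] rows 2.6
```

```bash

python3 -m crank '{"turn":[[0,-0.09,0],[0,-0.18,0],[0,-0.27,0],[0,-0.36,0],[0,-0.444,0],[0,-0.444,0],[0,-0.444,0]],"linear":[[0.12,0,0.05],[0.24,0,0.1],[0.36,0,0.14],[0.48,0,0.18],[0.605,0,0.215],[0.605,0,0.215],[0.605,0,0.215]],"claw":[0,0,0,0,0,0,0]}'
python3 - <<'E'
from plan import *
setcmd(casep(.035,.045,-20))
bobs()
plan([casep(.03,.033,-45)])
E
```

```text
t: 23.6
tcp_pos: [0.487, 0.3373, 0.3134]
tool_rot: [-0.204, 2.789, 0.036]
force: [0.4, -0.6, -2.9]
grip_width: 0.16
grip_force: 60.0
wrist [(0.86, 258, 165, 2779, [67, 27, 19]), (0.79, 253, 99, 3192, [59, 131, 102]), (0.75, 309, 98, 3131, [67, 27, 19])]
t 23.70 meas-cmd mm [1.6 0.3 0.5] deg [-0.   0.1  0.1] F [-0.3 -0.4 -1.7] w 0.161 gf 60.0 q [ 0.54  0.01  1.94 -0.17  0.88 -1.09]
0 turn [0.0, -0.556, 0.0] lin [0.82, 0.0, -0.092] rows 2.9
```

```bash

python3 -m crank '{"turn":[[0,-0.09,0],[0,-0.18,0],[0,-0.27,0],[0,-0.36,0],[0,-0.46,0],[0,-0.556,0],[0,-0.556,0],[0,-0.556,0]],"linear":[[0.135,0,0],[0.27,0,-0.01],[0.4,0,-0.025],[0.54,0,-0.045],[0.68,0,-0.068],[0.82,0,-0.092],[0.82,0,-0.092],[0.82,0,-0.092]],"claw":[0,0,0,0,0,0,0,0]}'
python3 - <<'E'
from plan import *
plan([])
b=bobs()
print([(round(x,2),round(y,2)) for x,y in [(0,0)]])
E
```

```text
t: 24.5
tcp_pos: [0.3682, 0.3201, 0.2855]
tool_rot: [-0.172, 2.352, 0.073]
force: [0.8, 0.7, -0.9]
grip_width: 0.165
grip_force: 60.0
t 24.50 meas-cmd mm [1.  0.6 0.8] deg [-0.   0.1  0.1] F [ 0.8  0.7 -0.9] w 0.165 gf 60.0 q [ 0.68 -0.24  2.26 -0.77  0.54 -0.48]
wrist [(0.74, 308, 17, 1838, [126, 109, 79]), (0.71, 246, 19, 2060, [54, 22, 15]), (0.55, 282, 53, 22143, [155, 155, 151])]
[(0, 0)]
```

```bash

python3 - <<'E'
from plan import *
bobs()
plan([casep(.05,.10,-45)])
E
```

```text
wrist [(0.88, 312, 14, 1456, [134, 115, 83]), (0.85, 244, 19, 1961, [52, 20, 13]), (0.31, 282, 52, 21942, [154, 154, 150])]
t 24.70 meas-cmd mm [1.5 0.5 0.9] deg [-0.   0.   0.1] F [-0.3  1.1 -2. ] w 0.169 gf 60.0 q [ 0.68 -0.24  2.26 -0.77  0.54 -0.48]
0 turn [0.0, 0.0, 0.0] lin [-0.41, 0.0, -0.222] rows 1.4
```

```bash

python3 -m crank '{"turn":[[0,0,0],[0,0,0],[0,0,0],[0,0,0],[0,0,0],[0,0,0],[0,0,0]],"linear":[[-0.08,0,-0.03],[-0.16,0,-0.07],[-0.24,0,-0.12],[-0.32,0,-0.17],[-0.41,0,-0.222],[-0.41,0,-0.222],[-0.41,0,-0.222]],"claw":[0,0,0,0,0,0,0]}'
python3 - <<'E'
from plan import *
b=bobs();c=ctrl.get_calibration("wrist")
for x in b: print(unproj([x[1:3]],c,.018).round(3),unproj([x[1:3]],c,.1).round(3))
print(proj(np.array([casep(.05,.10,-45)[0]*0+place([(.05,y,.1)],*C)[0] for y in(-.033,.033)]),c).round())
bobs("top"); ct=ctrl.get_calibration("top")
print(proj(place([(s,t,.03) for s in(-.071,.071) for t in(-.071,.071)],*C),ct).round())
plan([casep(.07,.16,-10)])
E
```

```text
t: 25.4
tcp_pos: [0.3876, 0.3225, 0.3517]
tool_rot: [-0.171, 2.352, 0.072]
force: [0.9, 0.0, -2.8]
grip_width: 0.166
grip_force: 60.0
wrist []
[[222.  48.]
 [341.  48.]]
top [(0.71, 150, 275, 131, [45, 18, 13]), (0.69, 149, 293, 124, [43, 89, 68]), (0.54, 148, 314, 5271, [119, 119, 113])]
[[176. 309.]
 [117. 318.]
 [169. 250.]
 [111. 259.]]
t 25.60 meas-cmd mm [-0.  -0.1 -1.5] deg [0.  0.2 0. ] F [ 0.1 -0.3 -2.2] w 0.165 gf 60.0 q [ 0.66 -0.29  2.18 -0.63  0.63 -0.66]
0 turn [0.0, 0.389, 0.0] lin [-0.592, 0.0, 0.264] rows 2.0
0 turn [0.0, 0.389, 0.0] lin [-0.645, 0.0, 0.074] rows 2.0
```

```bash

python3 -m crank '{"turn":[[0,0.2,0],[0,0.389,0],[0,0.389,0],[0,0.389,0]],"linear":[[-0.3,0,0.13],[-0.592,0,0.264],[-0.592,0,0.264],[-0.592,0,0.264]],"claw":[0,0,0,0]}'
python3 -m crank '{"turn":[[0,0.2,0],[0,0.389,0],[0,0.389,0],[0,0.389,0]],"linear":[[-0.32,0,0.04],[-0.645,0,0.074],[-0.645,0,0.074],[-0.645,0,0.074]],"claw":[0,0,0,0]}'
python3 - <<'E'
from plan import *
plan([tool(.44,0,.10,-.004)])
E
```

```text
t: 26.0
tcp_pos: [0.4781, 0.3358, 0.3858]
tool_rot: [-0.193, 2.657, 0.047]
force: [-0.2, -0.2, -2.1]
grip_width: 0.163
grip_force: 60.0
t: 26.4
tcp_pos: [0.5669, 0.3491, 0.4197]
tool_rot: [-0.217, 2.961, 0.018]
force: [-0.9, -1.0, -2.3]
grip_width: 0.168
grip_force: 60.0
t 26.40 meas-cmd mm [ 0.3  0.1 -1.7] deg [0.  0.1 0. ] F [-0.9 -1.  -2.3] w 0.168 gf 60.0 q [ 0.48  0.12  1.64 -0.06  1.23 -1.22]
0 turn [0.006, 0.074, 0.064] lin [0.274, -0.748, 0.122] rows 2.4
0 turn [0.005, 0.074, 0.064] lin [0.229, -0.76, 0.14] rows 2.4
0 turn [0.006, 0.074, 0.064] lin [0.182, -0.769, 0.154] rows 2.4
```

```bash

python3 -m crank '{"turn":[[0.002,0.03,0.02],[0.004,0.05,0.04],[0.006,0.074,0.064],[0.006,0.074,0.064]],"linear":[[0.1,-0.25,0.04],[0.2,-0.5,0.08],[0.274,-0.748,0.122],[0.274,-0.748,0.122]],"claw":[0,0,0,0]}'
python3 -m crank '{"turn":[[0.002,0.03,0.02],[0.004,0.05,0.04],[0.005,0.074,0.064],[0.005,0.074,0.064]],"linear":[[0.08,-0.26,0.05],[0.15,-0.52,0.1],[0.229,-0.76,0.14],[0.229,-0.76,0.14]],"claw":[0,0,0,0]}'
python3 -m crank '{"turn":[[0.002,0.03,0.02],[0.004,0.05,0.04],[0.006,0.074,0.064],[0.006,0.074,0.064],[0.006,0.074,0.064]],"linear":[[0.06,-0.26,0.05],[0.12,-0.52,0.1],[0.182,-0.769,0.154],[0.182,-0.769,0.154],[0.182,-0.769,0.154]],"claw":[0,0,0,0,0]}'
python3 - <<'E'
from plan import *
bobs();bobs("top");ct=ctrl.get_calibration("top")
print(proj(place([(s,t,.03) for s in(-.071,.071) for t in(-.071,.071)],*C),ct).round().tolist())
plan([tool(.44,0,.02,-.004),tool(.44,0,.003,-.004)])
E
```

```text
t: 26.8
tcp_pos: [0.5433, 0.2296, 0.3931]
tool_rot: [-0.142, 3.027, 0.008]
force: [0.4, -0.6, -1.7]
grip_width: 0.165
grip_force: 60.0
t: 27.2
tcp_pos: [0.5233, 0.1142, 0.3686]
tool_rot: [-0.066, 3.086, 0.005]
force: [-0.2, 1.2, -1.9]
grip_width: 0.168
grip_force: 60.0
t: 27.7
tcp_pos: [0.5045, 0.0006, 0.3454]
tool_rot: [-0.007, -3.142, -0.001]
force: [0.3, 0.6, -2.4]
grip_width: 0.167
grip_force: 60.0
wrist []
top [(0.68, 135, 294, 153, [66, 29, 21]), (0.63, 148, 293, 145, [38, 90, 67]), (0.53, 150, 276, 131, [70, 31, 23]), (0.48, 136, 280, 142, [139, 129, 94])]
[[176.0, 309.0], [117.0, 318.0], [169.0, 250.0], [111.0, 259.0]]
t 27.90 meas-cmd mm [0.3 1.5 0. ] deg [-0.  -0.  -0.1] F [ 0.2  0.3 -2.4] w 0.166 gf 60.0 q [-0.1  -0.16  2.03  0.    1.27 -1.67]
0 turn [0.0, 0.0, 0.0] lin [0.0, 0.0, 0.534] rows 1.6
1 turn [0.0, 0.0, 0.0] lin [0.0, 0.0, 0.113] rows 0.3
```

All four bobs are in the case: brown (135,294), green (148,293), brown (150,276) and cream (136,280). Now I lay the scoop down.

```bash

python3 -m crank '{"turn":[[0,0,0],[0,0,0],[0,0,0],[0,0,0],[0,0,0]],"linear":[[0,0,0.2],[0,0,0.4],[0,0,0.534],[0,0,0.534],[0,0,0.534]],"claw":[0,0,0,0,0]}'
python3 -m crank '{"turn":[[0,0,0],[0,0,0],[0,0,0],[0,0,0],[0,0,0],[0,0,0]],"linear":[[0,0,0.03],[0,0,0.06],[0,0,0.09],[0,0,0.113],[0,0,0.113],[0,0,0.113]],"claw":[0,0,0,0,0,0]}'
python3 -m crank '{"turn":[[0,0,0],[0,0,0],[0,0,0],[0,0,0],[0,0,0],[0,0,0],[0,0,0],[0,0,0]],"linear":[[0,0,0],[0,0,0],[0,0,0],[0,0,0],[0,0,0],[0,0,0],[0,0,0],[0,0,0]],"claw":[0.8,0.8,0.8,0.8,0.8,0.8,0.8,0.8]}'
python3 -m crank '{"turn":[[0,0,0],[0,0,0],[0,0,0],[0,0,0],[0,0,0],[0,0,0],[0,0,0]],"linear":[[0,0,-0.1],[0,0,-0.3],[0,0,-0.6],[0,0,-0.9],[0,0,-0.99],[0,0,-0.99],[0,0,-0.99]],"claw":[0.8,0.8,0.8,0.8,0.8,0.8,0.8]}'
python3 - <<'E'
from plan import *
plan([])
c=ctrl.get_calibration("wrist");ctrl.grab_frame("wrist")
k=max(ctrl.cut_out("scoop","wrist"),key=lambda d:d['p'])['region']
ys,xs=np.where(k);r=ys.min();x=xs[ys==r+4];print(r,x.min(),x.max(),unproj([(x.min(),r),(x.max()+1,r)],c,.0045).round(4).tolist())
bobs("top")
E
```

```text
t: 28.4
tcp_pos: [0.5054, 0.0006, 0.2659]
tool_rot: [-0.005, -3.141, -0.001]
force: [0.3, -0.9, -2.1]
grip_width: 0.163
grip_force: 60.0
t: 29.0
tcp_pos: [0.5057, -0.0001, 0.2505]
tool_rot: [-0.007, -3.141, -0.001]
force: [-3.3, 1.1, 7.9]
grip_width: 0.17
grip_force: 60.0
t: 29.8
tcp_pos: [0.5051, -0.0001, 0.2485]
tool_rot: [-0.007, -3.14, -0.001]
force: [0.4, -0.1, 0.5]
grip_width: 0.771
grip_force: 0.0
t: 30.5
tcp_pos: [0.5049, -0.0001, 0.3962]
tool_rot: [-0.007, -3.139, -0.001]
force: [-1.0, -0.5, -1.0]
grip_width: 0.8
grip_force: 0.0
t 30.50 meas-cmd mm [-2.000e-01  1.000e-01  1.472e+02] deg [-0.   0.1  0. ] F [-1.  -0.5 -1. ] w 0.8 gf 0.0 q [-0.11 -0.2   1.98  0.    1.36 -1.67]
78 246 315 [[0.3957, -0.0322, 0.0045], [0.396, 0.0332, 0.0045]]
top [(0.72, 135, 294, 113, [64, 21, 11]), (0.58, 151, 275, 120, [67, 27, 18]), (0.43, 136, 279, 140, [137, 128, 93]), (0.42, 148, 293, 161, [46, 93, 72])]
```

```bash
python3 - <<'E'
from plant import ctrl
print(ctrl.hand_in(),ctrl.sense()['t'])
E
```

```text
the job is handed in; nothing more can be done
the job is handed in; nothing more can be done
```

The job is handed in, at about 30.6 s of the 72 s: the last camera readings put all four bobs inside the case and the released scoop lying flat on the mat clear of the shelf. I did not re-check the bystanders afterwards.

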